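# Switch on the fly-tying bench in the safe order

### The job

Get the tying bench ready for curing: with the fingertips press the caps of three switch pucks gently all the way down, first the yellow one (lamp), then the blue one (fume fan), and only then the red one (UV light). Only touch the pucks, never pick them up or push them about; leave the green switch off and everything else where it stands, and finish with the arm clear.

Things in the scene. Friction and masses are not known exactly. Their poses are not given: they have to be found in the camera images.
- yellow_switch: loose wireless switch of the ring lamp: round black puck, 64 mm across, 0.2 kg, standing on the table on a rubber foot, with a yellow cap on top. Origin at the centre of its underside, z up; the housing with its silver collar is 29 mm high
- yellow_top (a point): centre of the top face of the yellow cap (round, flat, 42 mm across): 44 mm above the table when up, 36 mm when fully down and let go; moves with the cap. The face rests on rubber that gives a further 0.4 mm per newton, up to 5 mm
- yellow_cap (a joint): how far the yellow cap is pressed down, m: 0 up, 0.008 fully down (a firm stop; the give of the rubber is not counted); on from 0.005. Needs 3 N to start and about 5 N near the bottom, and stays where it is left; a push over 20 N is too hard
- blue_switch: loose wireless switch of the fume fan: round black puck, 64 mm across, 0.2 kg, standing on the table on a rubber foot, with a blue cap on top. Origin at the centre of its underside, z up; the housing with its silver collar is 29 mm high
- blue_top (a point): centre of the top face of the blue cap (round, flat, 42 mm across): 44 mm above the table when up, 36 mm when fully down and let go; moves with the cap. The face rests on rubber that gives a further 0.4 mm per newton, up to 5 mm
- blue_cap (a joint): how far the blue cap is pressed down, m: 0 up, 0.008 fully down (a firm stop; the give of the rubber is not counted); on from 0.005. Needs 3 N to start and about 5 N near the bottom, and stays where it is left; a push over 20 N is too hard
- red_switch: loose wireless switch of the UV curing light: round black puck, 64 mm across, 0.2 kg, standing on the table on a rubber foot, with a red cap on top. Origin at the centre of its underside, z up; the housing with its silver collar is 29 mm high
- red_top (a point): centre of the top face of the red cap (round, flat, 42 mm across): 44 mm above the table when up, 36 mm when fully down and let go; moves with the cap. The face rests on rubber that gives a further 0.4 mm per newton, up to 5 mm
- red_cap (a joint): how far the red cap is pressed down, m: 0 up, 0.008 fully down (a firm stop; the give of the rubber is not counted); on from 0.005. Needs 3 N to start and about 5 N near the bottom, and stays where it is left; a push over 20 N is too hard
- green_switch: loose wireless switch of the vise motor: round black puck, 64 mm across, 0.2 kg, standing on the table on a rubber foot, with a green cap on top. Origin at the centre of its underside, z up; the housing with its silver collar is 29 mm high
- green_top (a point): centre of the top face of the green cap (round, flat, 42 mm across): 44 mm above the table when up, 36 mm when fully down and let go; moves with the cap. The face rests on rubber that gives a further 0.4 mm per newton, up to 5 mm
- green_cap (a joint): how far the green cap is pressed down, m: 0 up, 0.008 fully down (a firm stop; the give of the rubber is not counted); off here, and to be left so
- pink_spool: loose thread spool, pink thread on white plastic, standing, 32 mm across, 40 mm high; origin under its centre
- olive_spool: loose thread spool, olive thread on white plastic, standing, 32 mm across, 40 mm high; origin under its centre
- cement_bottle: loose small amber bottle with black cap, 32 mm across, 60 mm high; origin under its centre
- bodkin: loose needle tool lying flat, 130 mm long along its x, aluminium handle 12 mm thick; origin under its middle
- hook_tin: loose round flat metal tin, 74 mm across, 24 mm high; origin under its centre
- mug: loose white mug, 76 mm across without its handle, 85 mm high; origin under its centre

How it is judged (in metres and radians):
On the way, in this order (a step that is already met when the one before it is completed fails the run):
1. the yellow cap is pressed down (value of joint yellow_cap above 0.005 m), for 0.1 s.
2. then the blue cap is pressed down (value of joint blue_cap above 0.005 m), for 0.1 s.
3. then the red cap is pressed down (value of joint red_cap above 0.005 m), for 0.1 s.
At the end, for the whole second after the job is handed in: The yellow, blue and red caps are down at least 5 mm of their 8 mm, the green cap less than 2 mm; all four pucks stand flat and still within 20 mm of where they began, and so does every other loose thing (value of joint each of yellow_cap, blue_cap, red_cap above 0.005 m and value of joint green_cap below 0.002 m and distance of each of yellow_switch, blue_switch, red_switch, green_switch, pink_spool, olive_spool, cement_bottle, bodkin, hook_tin, mug from where it was at the start of the episode below 0.02 m and angle between each of yellow_switch, blue_switch, red_switch, green_switch's own z axis and vertical below 0.1 rad and linear speed of each of yellow_switch, blue_switch, red_switch, green_switch below 0.01 m/s); the robot touches nothing.
It fails at once if a cap is pressed out of order: blue before yellow is down, or red before yellow and blue are down ((value of joint blue_cap above 0.002 m and value of joint yellow_cap below 0.005 m) or (value of joint red_cap above 0.002 m and value of joint any of yellow_cap, blue_cap below 0.005 m)).
It fails at once if the green cap is pressed (2 mm or more) (value of joint green_cap above 0.002 m).
It fails at once if a switch puck is pushed with more than 20 N (contact force between any of the fingers, the arm and yellow_switch above 20 N or contact force between any of the fingers, the arm and blue_switch above 20 N or contact force between any of the fingers, the arm and red_switch above 20 N or contact force between any of the fingers, the arm and green_switch above 20 N).
It fails at once if a puck is lifted (over 6 mm), tipped or shoved more than 20 mm (height (world z) of any of yellow_switch, blue_switch, red_switch, green_switch above 0.006 m or distance of any of yellow_switch, blue_switch, red_switch, green_switch from where it was at the start of the episode above 0.02 m or angle between any of yellow_switch, blue_switch, red_switch, green_switch's own z axis and vertical above 0.2 rad).
It fails at once if another loose thing is moved more than 20 mm (distance of any of pink_spool, olive_spool, cement_bottle, bodkin, hook_tin, mug from where it was at the start of the episode above 0.02 m).
It also fails if it takes over 48 s, if anything falls off the work surface, if the arm or the gripper's body presses on something with over 40 N, if the wrist force passes 120 N, or if a joint passes its speed limit or range.

### The arm

A 6-joint arm with a two-finger parallel gripper is mounted at the origin on the work surface. World frame = base frame: x ahead of the robot, y to its left, z up, the work surface at z = 0. Lengths are in mm, angles in rad, forces in N, time in s.
With the tool pointing down it reaches from about 350 to 975 mm from the base axis. Payload 7.1 kg.
Tool frame: the origin (TCP) lies midway between the tips of the shut fingers; the grasp point (between the pads) lies pinch_z behind it (pinch_z is the distance from the TCP to the grasp point, in mm); z points along the fingers, y is the line along which they close (so a half turn about z gives the same grasp; the last joint's range is limited). The gripper opens to 88 mm and grips with 3 to 60 N. Pads are 20 mm wide; open, the fingers measure 115 mm over their backs; the gripper's body (75 mm by 178 mm) begins 61 mm behind the grasp point.
Start: joints at [-1.205, 0.423, 1.63, -0, 1.089, -0.019], TCP at [234.625, -579.272, 222.675] pointing down, gripper open.
Joint ranges: [-3, 3], [-0.9, 2.11], [0.09, 2.58], [-1.31, 4.45], [0.11, 2.69], [-2.54, 2.54]. Speed limits (rad/s): [2.39, 2.39, 3.01, 3.14, 3.14, 3.14].

### API

Orientations are given as a rotation vector (axis times angle).
In Python, from workcell import get_obs, get_image, close_job, pinch_z gives the robot as it stands.
- The arm moves only by the tool jog_arm, never from a script. Its argument "commands" is a list of rows, each a list of 3 entries, a list of its own where there are three numbers: the gripper command: -1 is shut, 1 is fully open, values between are in proportion, then the shift along the tool's x, y, z as a fraction of full scale, then the turn, a rotation vector about the tool's x, y, z as a fraction of full scale. In form: [[gripper, [tx, ty, tz], [rx, ry, rz]], ...]. A call has 1 to 10 rows; each row shifts and turns the commanded pose from where the row before left it, along the tool's axes as they then stand; what a row does not reach is not made up. Full scale, the value 1, is 0.1 m for a shift and 45 degrees for a turn. A row lasts 1/10 s, in which the tool goes at most 50 mm and 8.59 degrees, less where a joint would pass 70% of its speed; a pose out of reach is approached as far as the arm can. A call with a number of a shift or a turn outside -1 to 1 is refused whole. A call with a gripper value outside its range is refused whole. The fingers move at their own pace and stop on an object; the grip force is fixed at half the most. Time passes only in rows, so rows that do not move let the fingers close. It gives the time, the measured TCP pose, the force, the opening and the grip force at its end, in the units of the state.
- get_obs(): the state, without advancing time (a new reading comes with each control period).
- get_image(name): name is "scene" or "top"; returns a dict with "image" (384x512x3 uint8, blue, green, red), "z_map" (384x512 float32, mm along the optical axis (not along the pixel's ray), 0 where there is no reading), "intrinsics" (3x3 intrinsics, pixels), "eye" and "orientation" of the camera in the world. Camera axes: x right, y down, z forward; pixel columns grow to the right and rows downward; lengths in mm; the calibration is good to about 2 mm. A picture is of the moment at which its call begins.
- close_job(): hands the job in; it is judged then, once.
The state is a dict: "t": time; "qpos": joint angles; "qvel": joint speeds; "joint_torque": joint torques, N m; "ee_pos": TCP position; "orientation": TCP orientation; "ft_force": force on the tool from outside, world axes, zero at the start; "moment": the same for the moment, N m; "width": finger opening in mm; "grasp_force": force on a finger pad.
Only numpy, scipy, OpenCV 4.12 (cv2) and the standard library are available. Lean on these libraries where they do the work, as an engineer would, in place of code of your own. Each camera call takes 0.05 s, during which the arm holds its last target. There are 200 camera calls.

## Working session

There is one attempt and no reset: what is moved stays moved. The work goes in short steps, Python scripts to look and compute and a tool call to move; the robot and the scene stay as the last step left them, time stands still between calls to the robot, and variables do not carry over. Pictures are saved under pics/ and viewed, at most 10 in all, crops included, and the job is handed in when it is done.

Besides the shell and the picture viewer there is one more tool, called after "Call:" in YAML: its name, and indented under it one key for each argument. jog_arm: Moves the arm, as the interface text tells. Its arguments: {"type":"object","properties":{"commands":{"type":"array","items":{"type":"array"}}},"required":["commands"]}

```bash
mkdir -p pics; ls; cat > h.py <<'E'
import numpy as np, cv2
from workcell import *
from scipy.spatial.transform import Rotation as R
def cloud(c):
    K=np.array(c["intrinsics"]);z=c["z_map"];v,u=np.indices(z.shape)
    P=np.stack([(u-K[0,2])/K[0,0]*z,(v-K[1,2])/K[1,1]*z,z],-1)
    o=np.array(c["orientation"]);M=o if o.shape==(3,3) else R.from_rotvec(o).as_matrix()
    return P@M.T+np.array(c["eye"])
E
python3 - <<'E'
from h import *
for n in("top","scene"):
    c=get_image(n);cv2.imwrite(f"pics/{n}0.png",c["image"]);print(n,c["eye"],c["orientation"],c["intrinsics"])
    P=cloud(c);np.save(n+".npy",P);print(P[::96,::128].round().reshape(-1,3).tolist())
print(get_obs(),pinch_z)
E
```

```text
pics
top [455.72058765 -31.84920104 864.41517701] [-2.13350932  2.1271221  -0.12042183] [[359.04487894   0.         255.54588021]
 [  0.         359.04487894 191.72923879]
 [  0.           0.           1.        ]]
[[1677.0, 1327.0, -755.0], [1660.0, 664.0, -748.0], [1649.0, 25.0, -750.0], [1638.0, -599.0, -751.0], [834.0, 663.0, -1.0], [824.0, 319.0, 16.0], [819.0, -3.0, 21.0], [825.0, -323.0, 1.0], [573.0, 588.0, 61.0], [582.0, 312.0, -1.0], [582.0, -4.0, 1.0], [583.0, -313.0, -3.0], [354.0, 577.0, 43.0], [352.0, 298.0, 0.0], [355.0, -5.0, -2.0], [358.0, -302.0, -0.0]]
scene [1208.92362029  188.75104888  575.50329826] [-1.41307154 -1.95515951  0.97283687] [[388.97567077   0.         257.9117789 ]
 [  0.         388.97567077 195.14253914]
 [  0.           0.           1.        ]]
[[-146.0, -1369.0, 251.0], [-725.0, -1155.0, 169.0], [-727.0, -447.0, 214.0], [-1031.0, 129.0, 200.0], [109.0, -1254.0, -49.0], [42.0, -694.0, 1.0], [-120.0, -246.0, -1.0], [-812.0, 222.0, -207.0], [808.0, -434.0, 150.0], [564.0, -355.0, -0.0], [461.0, -54.0, -1.0], [420.0, 247.0, 41.0], [902.0, -409.0, 1.0], [826.0, -186.0, -1.0], [750.0, 41.0, -1.0], [674.0, 270.0, -1.0]]
{'t': 0.1, 'qpos': array([-1.20498404e+00,  4.23761355e-01,  1.63062309e+00,  2.15937692e-05,
        1.08866301e+00, -1.90001951e-02]), 'qvel': array([-0.00127512, -0.0021881 , -0.00202728, -0.00034313, -0.00134636,
        0.00085647]), 'joint_torque': array([ 6.28828548e-04, -5.45609629e+01, -2.74325734e+01,  6.45099347e-02,
        1.87724578e-02, -3.65429867e-05]), 'ee_pos': array([ 234.45492784, -578.78484345,  221.97763563]), 'orientation': array([-3.08221391e+00, -6.00449285e-01,  3.64526199e-04]), 'ft_force': array([0.56079446, 0.24307625, 0.11048396]), 'moment': array([0.02610435, 0.00206738, 0.00478345]), 'grasp_force': 0.0, 'width': 87.6378209804982} 18.700000000000003
```

View pics/top0.png

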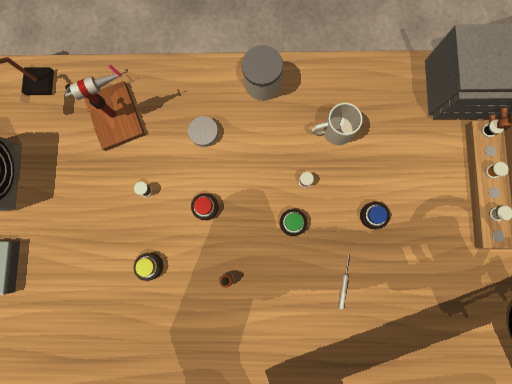

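View pics/scene0.png

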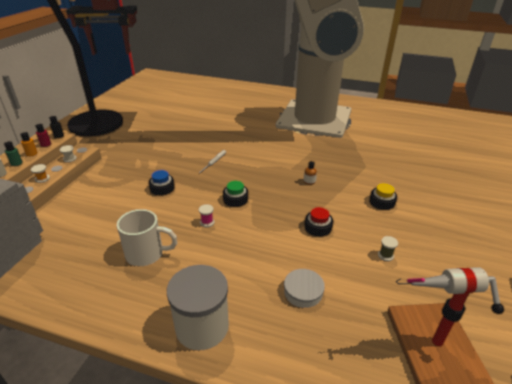

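The top view shows the yellow cap at about (148,266), red at (205,206), green at (293,222) and blue at (377,215). The bottle is at (227,279), the spools at (142,188) and (307,178), and the bodkin at (345,285). The scene view shows the same layout. Next I'll measure the caps.

```bash
python3 - <<'E'
from h import *
for n,px in(("top",dict(y=(148,266),r=(205,206),g=(293,222),b=(377,215))),("scene",dict(y=(386,189),r=(319,214),g=(236,187),b=(161,176)))):
    P=np.load(n+".npy");im=cv2.imread(f"pics/{n}0.png");hsv=cv2.cvtColor(im,cv2.COLOR_BGR2HSV).astype(int)
    for k,(u,v) in px.items():
        dh=abs(hsv[...,0]-hsv[v,u,0]);dh=np.minimum(dh,180-dh)
        m=(dh<8)&(hsv[...,1]>150)
        vv,uu=np.indices(m.shape);m&=np.hypot(uu-u,vv-v)<18
        m&=(P[...,2]>38)&(P[...,2]<50)
        Q=P[m];print(n,k,len(Q),np.median(Q,0).round(1),((Q.max(0)+Q.min(0))/2).round(1),np.ptp(Q,axis=0).round(0))
P=np.load("top.npy")
for nm,(u,v) in dict(bottle=(227,279),sp1=(142,188),sp2=(307,178),bod=(345,285),mug=(345,120),tin=(203,131)).items(): print(nm,P[v,u].round())
E
```

```text
top y 245 [403.8 248.   43.2] [403.8 248.6  43.6] [36. 40.  8.]
top r 244 [545.3 117.5  43.1] [545.4 118.3  42.6] [38. 40.  8.]
  return _methods._mean(a, axis=axis, dtype=dtype,
  ret = um.true_divide(
Traceback (most recent call last):
ValueError: zero-size array to reduction operation maximum which has no identity
```

```bash
python3 - <<'E'
from h import *
for n,px in(("top",dict(y=(148,266),r=(205,206),g=(293,222),b=(377,215))),("scene",dict(y=(386,189),r=(319,214),g=(236,187),b=(161,176)))):
    P=np.load(n+".npy");im=cv2.imread(f"pics/{n}0.png");hsv=cv2.cvtColor(im,cv2.COLOR_BGR2HSV).astype(int)
    for k,(u,v) in px.items():
        dh=abs(hsv[...,0]-hsv[v,u,0]);dh=np.minimum(dh,180-dh)
        vv,uu=np.indices(dh.shape)
        m=(dh<12)&(hsv[...,1]>110)&(np.hypot(uu-u,vv-v)<18)
        m&=(P[...,2]>39)&(P[...,2]<50)
        Q=P[m];print(n,k,P[v,u].round(1),hsv[v,u],len(Q))
        if len(Q): print(np.median(Q,0).round(1),((Q.max(0)+Q.min(0))/2).round(1),np.ptp(Q,axis=0).round(0))
P=np.load("top.npy")
for nm,(u,v) in dict(bottle=(227,279),sp1=(142,188),sp2=(307,178),bod=(345,285),mug=(345,120),tin=(203,131)).items(): print(nm,P[v,u].round())
o=get_obs();print(R.from_rotvec(o["orientation"]).as_matrix().round(4))
E
```

```text
top y [406.3 237.5  46.7] [ 30 158 214] 267
[403.9 247.4  43.1] [404.9 248.   43.5] [38. 41.  9.]
top r [543.2 112.7  41. ] [  2 201 193] 247
[545.3 118.8  43.1] [545.5 118.3  43.1] [38. 40.  7.]
top g [506.5 -89.8  47.4] [ 60 139 145] 249
[509.  -92.1  43.2] [508.  -91.3  43.2] [39. 39.  8.]
top b [ 523.4 -280.5   41.6] [111 160 132] 249
[ 525.5 -281.9   43.1] [ 525.7 -282.2   43.5] [37. 41.  8.]
scene y [408.7 250.4  43.3] [ 23 243 208] 154
[408.2 247.6  42.8] [405.5 247.   42.5] [42. 40.  5.]
scene r [550.9 118.4  43.4] [  2 239 173] 207
[548.7 118.4  43. ] [545.9 118.   42.2] [43. 40.  6.]
scene g [514.3 -86.2  43.1] [ 65 184 133] 142
[511.9 -90.4  43.3] [510.1 -90.5  42.7] [39. 37.  7.]
scene b [ 531. -275.   44.] [106 199 131] 131
[ 529.8 -279.9   43.6] [ 526.8 -280.4   42.6] [40. 35.  6.]
bottle [380.  57.  58.]
sp1 [586. 263.  39.]
sp2 [ 610. -124.   37.]
bod [ 365. -210.   10.]
mug [ 762. -224.    2.]
tin [730. 126.  21.]
[[ 9.269e-01  3.754e-01 -5.000e-04]
 [ 3.754e-01 -9.269e-01  1.400e-03]
 [ 0.000e+00 -1.500e-03 -1.000e+00]]
```

Call:
jog_arm:
  commands:
    - [-1,[0.1,-0.1,0],[0,0,0]]
    - [-1,[0.28,-0.28,0],[0,0,0]]
    - [-1,[0.28,-0.28,0],[0,0,0]]
    - [-1,[0.28,-0.28,0],[0,0,0]]
    - [-1,[0.28,-0.28,0],[0,0,0]]
    - [-1,[0.28,-0.28,0],[0,0,0]]
    - [-1,[0.28,-0.28,0],[0,0,0]]
    - [-1,[0.28,-0.28,0],[0,0,0]]
    - [-1,[0.28,-0.28,0],[0,0,0]]
    - [-1,[0.28,-0.28,0],[0,0,0]]

```text
t: 1.1
ee_pos: [379.0, -235.7, 222.6]
orientation: [-3.083, -0.601, -0.0]
ft_force: [0.7, -0.2, 0.5]
width: 11.4
grasp_force: 0.0
```

```bash
cat > go.py <<'E'
import sys
from h import *
T=dict(y=(405,247.5),b=(526,-281.5),r=(545.5,118.3))
o=get_obs();M=R.from_rotvec(o["orientation"]).as_matrix();p=o["ee_pos"]
d=np.append(np.array(T[sys.argv[1]])-p[:2],float(sys.argv[2])-p[2])
print("t",round(o["t"],2),"p",p.round(1),"tool shift",(M.T@d).round(1),"F",o["ft_force"].round(2),"w",round(o["width"],1),"q6",o["qpos"][5].round(2),"tilt",(M[:,2]).round(3))
E
python3 go.py y 120
```

```text
t 1.1 p [ 379.  -235.7  222.6] tool shift [ 205.4 -438.1  102.8] F [ 0.73 -0.16  0.49] w 11.4 q6 0.6 tilt [-0.  0. -1.]
```

Call:
jog_arm:
  commands:
    - [-1,[0.19,-0.4,0.05],[0,0,0]]
    - [-1,[0.19,-0.4,0.05],[0,0,0]]
    - [-1,[0.19,-0.4,0.05],[0,0,0]]
    - [-1,[0.19,-0.4,0.05],[0,0,0]]
    - [-1,[0.19,-0.4,0.05],[0,0,0]]
    - [-1,[0.19,-0.4,0.1],[0,0,0]]
    - [-1,[0.19,-0.4,0.1],[0,0,0]]
    - [-1,[0.19,-0.4,0.1],[0,0,0]]
    - [-1,[0.19,-0.4,0.1],[0,0,0]]
    - [-1,[0.19,-0.4,0.1],[0,0,0]]

```text
t: 2.1
ee_pos: [403.8, 206.1, 147.3]
orientation: [-3.083, -0.602, 0.0]
ft_force: [1.3, -0.5, 0.1]
width: 0.6
grasp_force: 0.0
```

Call:
jog_arm:
  commands:
    - [-1,[0.15,-0.38,0.27],[0,0,0]]
    - [-1,[0,0,0],[0,0,0]]
    - [-1,[0,0,0],[0,0,0]]

```text
t: 2.4
ee_pos: [403.1, 245.1, 120.0]
orientation: [3.082, 0.605, -0.004]
ft_force: [-0.0, -0.6, -0.7]
width: 0.7
grasp_force: 0.0
```

```bash
python3 go.py y 60
```

```text
t 2.4 p [403.1 245.1 120. ] tool shift [ 2.8 -1.5 60. ] F [-0.03 -0.64 -0.68] w 0.7 q6 1.7 tilt [-0.002 -0.001 -1.   ]
```

Call:
jog_arm:
  commands:
    - [-1,[0.03,-0.02,0.2],[0,0,0]]
    - [-1,[0,0,0.2],[0,0,0]]
    - [-1,[0,0,0.15],[0,0,0]]
    - [-1,[0,0,0.1],[0,0,0]]
    - [-1,[0,0,0.05],[0,0,0]]
    - [-1,[0,0,0],[0,0,0]]
    - [-1,[0,0,0],[0,0,0]]

```text
t: 3.1
ee_pos: [407.1, 247.7, 51.3]
orientation: [-3.083, -0.6, -0.001]
ft_force: [-0.0, 0.8, 0.0]
width: 0.3
grasp_force: 0.0
```

```bash
python3 go.py y 40; python3 - <<'E'
from h import *
c=get_image("scene");cv2.imwrite("pics/s1.png",cv2.resize(c["image"][120:260,290:480],None,fx=4,fy=4))
E
```

```text
t 3.1 p [407.1 247.7  51.3] tool shift [-2.1 -0.6 11.3] F [-0.01  0.84  0.02] w 0.3 q6 1.71 tilt [ 0.001  0.    -1.   ]
```

View pics/s1.png

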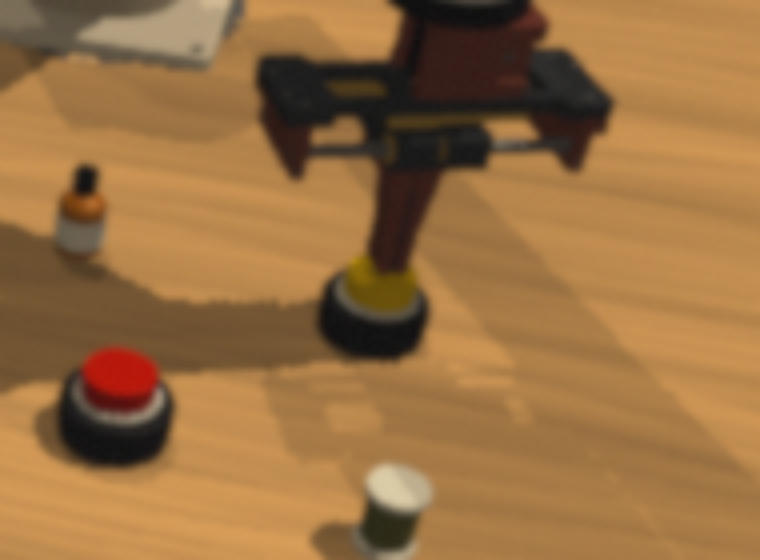

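In the crop, the shut fingertips are just above the yellow cap at (385,275) and roughly centred on it. The other objects haven't moved. I'll press slowly.

Call:
jog_arm:
  commands:
    - [-1,[-0.01,0,0.03],[0,0,0]]
    - [-1,[0,0,0.03],[0,0,0]]
    - [-1,[0,0,0.02],[0,0,0]]
    - [-1,[0,0,0.02],[0,0,0]]
    - [-1,[0,0,0.02],[0,0,0]]
    - [-1,[0,0,0.02],[0,0,0]]
    - [-1,[0,0,0],[0,0,0]]
    - [-1,[0,0,0],[0,0,0]]

```text
t: 3.95
ee_pos: [405.9, 247.5, 36.7]
orientation: [-3.084, -0.601, -0.0]
ft_force: [0.1, -0.6, 3.4]
width: 0.4
grasp_force: 1.7
```

```bash
python3 go.py y 33
```

```text
t 3.95 p [405.9 247.5  36.7] tool shift [-0.8 -0.3  3.7] F [ 0.12 -0.56  3.36] w 0.4 q6 1.71 tilt [ 0.  0. -1.]
```

Call:
jog_arm:
  commands:
    - [-1,[0,0,0.015],[0,0,0]]
    - [-1,[0,0,0.01],[0,0,0]]
    - [-1,[0,0,0],[0,0,0]]
    - [-1,[0,0,0],[0,0,0]]

```text
t: 4.35
ee_pos: [405.9, 247.5, 34.2]
orientation: [-3.084, -0.601, -0.0]
ft_force: [-0.5, 0.9, 5.1]
width: 0.4
grasp_force: 2.6
```

Call:
jog_arm:
  commands:
    - [-1,[0,0,0.01],[0,0,0]]
    - [-1,[0,0,0],[0,0,0]]
    - [-1,[0,0,0],[0,0,0]]

```text
t: 4.65
ee_pos: [405.9, 247.5, 33.4]
orientation: [-3.084, -0.601, -0.0]
ft_force: [-1.1, -0.1, 8.2]
width: 0.3
grasp_force: 3.6
```

Call:
jog_arm:
  commands:
    - [-1,[0,0,-0.03],[0,0,0]]
    - [-1,[0,0,-0.07],[0,0,0]]
    - [-1,[0,0,-0.2],[0,0,0]]
    - [-1,[0,0,-0.3],[0,0,0]]
    - [-1,[0,0,-0.3],[0,0,0]]
    - [-1,[0,0,0],[0,0,0]]

```text
t: 5.25
ee_pos: [407.8, 248.5, 126.5]
orientation: [-3.082, -0.6, -0.009]
ft_force: [0.5, 0.6, 0.1]
width: 0.2
grasp_force: 0.0
```

```bash
python3 go.py b 120
```

```text
t 5.25 p [407.8 248.5 126.5] tool shift [-89.4 535.6   5.5] F [0.47 0.59 0.1 ] w 0.2 q6 1.71 tilt [ 0.005  0.003 -1.   ]
```

Call:
jog_arm:
  commands:
    - [-1,[-0.03,0.2,0],[0,0,0]]
    - [-1,[-0.06,0.36,0],[0,0,0]]
    - [-1,[-0.06,0.36,0],[0,0,0]]
    - [-1,[-0.06,0.36,0],[0,0,0]]
    - [-1,[-0.06,0.36,0],[0,0,0]]
    - [-1,[-0.06,0.36,0],[0,0,0]]
    - [-1,[-0.06,0.36,0],[0,0,0]]
    - [-1,[-0.06,0.36,0],[0,0,0]]
    - [-1,[-0.06,0.36,0],[0,0,0]]
    - [-1,[-0.06,0.36,0],[0,0,0]]

```text
t: 6.25
ee_pos: [481.6, -94.3, 122.5]
orientation: [-3.083, -0.6, 0.002]
ft_force: [0.1, 0.3, -0.2]
width: 0.8
grasp_force: 0.0
```

Call:
jog_arm:
  commands:
    - [-1,[-0.06,0.36,0],[0,0,0]]
    - [-1,[-0.06,0.36,0],[0,0,0]]
    - [-1,[-0.06,0.36,0],[0,0,0]]
    - [-1,[0,0,0],[0,0,0]]
    - [-1,[0,0,0],[0,0,0]]
    - [-1,[0,0,0],[0,0,0]]

```text
t: 6.85
ee_pos: [505.0, -198.5, 122.5]
orientation: [-3.082, -0.601, 0.003]
ft_force: [-0.2, -0.5, 0.6]
width: 0.5
grasp_force: 0.0
```

```bash
python3 go.py b 50; python3 - <<'E'
from h import *
c=get_image("scene");P=cloud(c);cv2.imwrite("pics/s2.png",cv2.resize(c["image"],(800,600)))
Q=P[184:192,380:392].reshape(-1,3);print(np.median(Q,0).round(1))
E
```

```text
t 6.85 p [ 505.  -198.5  122.5] tool shift [-11.6  84.9  72.4] F [-0.18 -0.48  0.58] w 0.5 q6 0.79 tilt [-0.002  0.001 -1.   ]
[390.2 251.2  34.4]
```

View pics/s2.png

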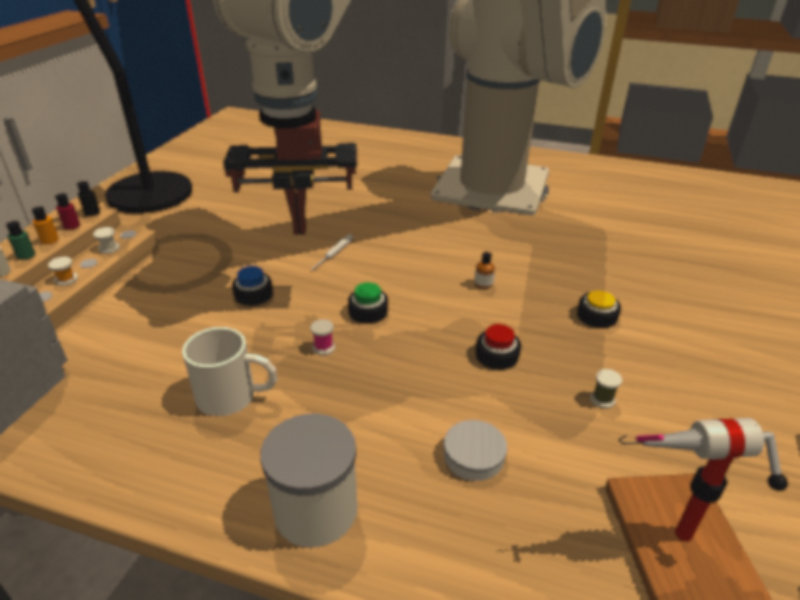

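The yellow cap is clearly lower, at (600,300) in the enlarged view. Blue (250,275), green and red are still up. I'll check for anything tall near blue before going on.

```bash
python3 - <<'E'
from h import *
for n in("top","scene"):
    Q=np.load(n+".npy").reshape(-1,3);Q=Q[(Q[:,2]>95)&(Q[:,0]>250)&(Q[:,0]<900)&(abs(Q[:,1])<700)]
    print(n,len(Q))
    import collections
    for k,v in sorted(collections.Counter(map(tuple,(Q//100*100).astype(int))).items()): 
        if v>15: print(k,v,end=" ")
E
```

```text
top 7736
(np.int64(400), np.int64(-100), np.int64(800)) 798 (np.int64(700), np.int64(-600), np.int64(100)) 554 (np.int64(700), np.int64(-500), np.int64(0)) 32 (np.int64(700), np.int64(-500), np.int64(100)) 1105 (np.int64(700), np.int64(200), np.int64(100)) 17 (np.int64(700), np.int64(300), np.int64(0)) 19 (np.int64(700), np.int64(300), np.int64(100)) 764 (np.int64(800), np.int64(-600), np.int64(100)) 870 (np.int64(800), np.int64(-500), np.int64(0)) 53 (np.int64(800), np.int64(-500), np.int64(100)) 2074 (np.int64(800), np.int64(-100), np.int64(0)) 35 (np.int64(800), np.int64(-100), np.int64(100)) 901 (np.int64(800), np.int64(0), np.int64(100)) 309 (np.int64(800), np.int64(200), np.int64(100)) 82 (np.int64(800), np.int64(500), np.int64(100)) 76 scene 7672
(np.int64(200), np.int64(-700), np.int64(100)) 259 (np.int64(200), np.int64(-700), np.int64(200)) 474 (np.int64(200), np.int64(-700), np.int64(300)) 616 (np.int64(200), np.int64(-600), np.int64(300)) 305 (np.int64(400), np.int64(-700), np.int64(0)) 21 (np.int64(400), np.int64(-700), np.int64(100)) 99 (np.int64(500), np.int64(-700), np.int64(0)) 43 (np.int64(500), np.int64(-700), np.int64(100)) 230 (np.int64(600), np.int64(-700), np.int64(0)) 35 (np.int64(600), np.int64(-700), np.int64(100)) 133 (np.int64(700), np.int64(-500), np.int64(0)) 37 (np.int64(700), np.int64(-500), np.int64(100)) 507 (np.int64(700), np.int64(300), np.int64(0)) 50 (np.int64(700), np.int64(300), np.int64(100)) 1851 (np.int64(700), np.int64(400), np.int64(100)) 32 (np.int64(800), np.int64(-500), np.int64(0)) 46 (np.int64(800), np.int64(-500), np.int64(100)) 320 (np.int64(800), np.int64(-100), np.int64(100)) 1615 (np.int64(800), np.int64(0), np.int64(0)) 60 (np.int64(800), np.int64(0), np.int64(100)) 599 (np.int64(800), np.int64(200), np.int64(100)) 172 (np.int64(800), np.int64(300), np.int64(100)) 134
```

Call:
jog_arm:
  commands:
    - [-1,[-0.03,0.2,0],[0,0,0]]
    - [-1,[-0.03,0.25,0],[0,0,0]]
    - [-1,[-0.03,0.25,0],[0,0,0]]
    - [-1,[-0.03,0.15,0],[0,0,0]]
    - [-1,[0,0,0],[0,0,0]]
    - [-1,[0,0,0],[0,0,0]]

```text
t: 7.5
ee_pos: [526.3, -282.5, 122.9]
orientation: [-3.083, -0.6, 0.001]
ft_force: [0.5, 0.2, 0.4]
width: 0.0
grasp_force: 0.0
```

```bash
python3 go.py b 50
```

```text
t 7.5 p [ 526.3 -282.5  122.9] tool shift [ 0.2 -1.  72.9] F [0.52 0.23 0.41] w 0.0 q6 0.67 tilt [-0.001  0.001 -1.   ]
```

Nothing tall stands near blue. I'm centred over it, so I'll descend.

Call:
jog_arm:
  commands:
    - [-1,[0,-0.01,0.2],[0,0,0]]
    - [-1,[0,0,0.2],[0,0,0]]
    - [-1,[0,0,0.15],[0,0,0]]
    - [-1,[0,0,0.1],[0,0,0]]
    - [-1,[0,0,0.06],[0,0,0]]
    - [-1,[0,0,0],[0,0,0]]
    - [-1,[0,0,0],[0,0,0]]
    - [-1,[0,0,0],[0,0,0]]

```text
t: 8.3
ee_pos: [526.9, -282.3, 52.9]
orientation: [3.083, 0.6, 0.002]
ft_force: [-0.2, 0.4, 0.2]
width: 0.5
grasp_force: 0.0
```

```bash
python3 go.py b 37
```

```text
t 8.3 p [ 526.9 -282.3   52.9] tool shift [-0.5 -1.1 15.9] F [-0.19  0.36  0.22] w 0.5 q6 0.67 tilt [ 0.001 -0.001 -1.   ]
```

Call:
jog_arm:
  commands:
    - [-1,[0,-0.01,0.04],[0,0,0]]
    - [-1,[0,0,0.03],[0,0,0]]
    - [-1,[0,0,0.02],[0,0,0]]
    - [-1,[0,0,0.02],[0,0,0]]
    - [-1,[0,0,0.02],[0,0,0]]
    - [-1,[0,0,0.02],[0,0,0]]
    - [-1,[0,0,0.02],[0,0,0]]
    - [-1,[0,0,0],[0,0,0]]
    - [-1,[0,0,0],[0,0,0]]

```text
t: 9.2
ee_pos: [526.0, -281.1, 35.2]
orientation: [-3.084, -0.601, 0.0]
ft_force: [-1.0, 1.6, 3.3]
width: 0.7
grasp_force: 1.8
```

Call:
jog_arm:
  commands:
    - [-1,[0,0,0.01],[0,0,0]]
    - [-1,[0,0,0.01],[0,0,0]]
    - [-1,[0,0,0],[0,0,0]]
    - [-1,[0,0,0],[0,0,0]]

```text
t: 9.6
ee_pos: [526.1, -281.1, 33.5]
orientation: [3.084, 0.601, 0.0]
ft_force: [-1.7, 0.6, 6.2]
width: 0.4
grasp_force: 3.6
```

Call:
jog_arm:
  commands:
    - [-1,[0,0,-0.03],[0,0,0]]
    - [-1,[0,0,-0.07],[0,0,0]]
    - [-1,[0,0,-0.2],[0,0,0]]
    - [-1,[0,0,-0.3],[0,0,0]]
    - [-1,[0,0,-0.3],[0,0,0]]
    - [-1,[0,0,0],[0,0,0]]

```text
t: 10.2
ee_pos: [528.5, -282.5, 127.3]
orientation: [3.079, 0.6, 0.009]
ft_force: [-0.6, 0.3, 0.5]
width: 0.3
grasp_force: 0.0
```

```bash
python3 go.py r 120
```

```text
t 10.2 p [ 528.5 -282.5  127.3] tool shift [ 166.2 -365.2    5.9] F [-0.6   0.32  0.46] w 0.3 q6 0.68 tilt [ 0.006 -0.004 -1.   ]
```

Call:
jog_arm:
  commands:
    - [-1,[0.1,-0.22,0],[0,0,0]]
    - [-1,[0.16,-0.35,0],[0,0,0]]
    - [-1,[0.16,-0.35,0],[0,0,0]]
    - [-1,[0.16,-0.35,0],[0,0,0]]
    - [-1,[0.16,-0.35,0],[0,0,0]]
    - [-1,[0.16,-0.35,0],[0,0,0]]
    - [-1,[0.16,-0.35,0],[0,0,0]]
    - [-1,[0.16,-0.35,0],[0,0,0]]
    - [-1,[0.16,-0.35,0],[0,0,0]]
    - [-1,[0.16,-0.35,0],[0,0,0]]

```text
t: 11.2
ee_pos: [541.7, 90.6, 122.5]
orientation: [3.084, 0.601, -0.001]
ft_force: [1.0, 0.8, -0.3]
width: 0.3
grasp_force: 0.0
```

Call:
jog_arm:
  commands:
    - [-1,[0.12,-0.28,0],[0,0,0]]
    - [-1,[0,0,0],[0,0,0]]
    - [-1,[0,0,0],[0,0,0]]
    - [-1,[0,0,0],[0,0,0]]

```text
t: 11.6
ee_pos: [542.5, 118.6, 122.7]
orientation: [3.084, 0.6, -0.001]
ft_force: [0.1, 0.4, 0.5]
width: 0.5
grasp_force: 0.0
```

```bash
python3 go.py r 52;  python3 - <<'E'
from h import *
c=get_image("scene");cv2.imwrite("pics/s3.png",cv2.resize(c["image"],(800,600)))
E
```

```text
t 11.6 p [542.5 118.6 122.7] tool shift [ 2.8  1.4 70.7] F [0.1  0.38 0.51] w 0.5 q6 1.38 tilt [-0.001 -0.    -1.   ]
```

View pics/s3.png

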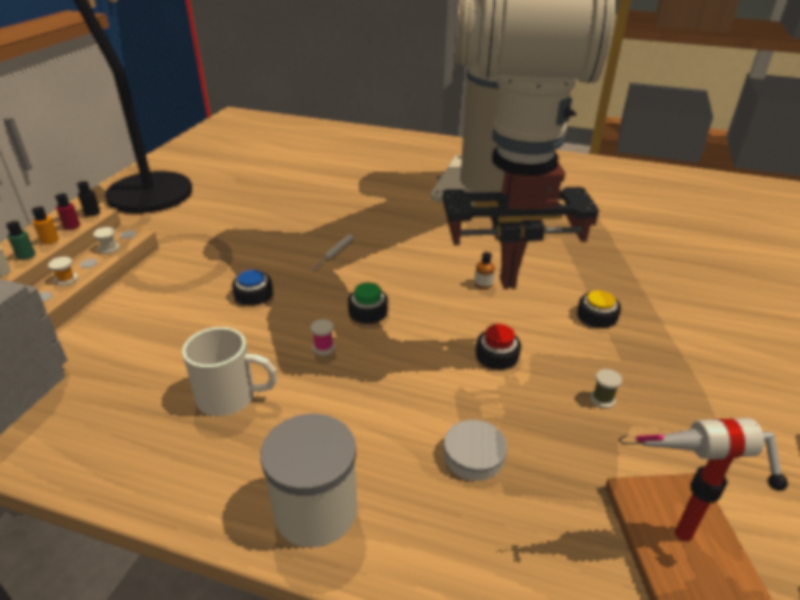

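The blue (250,280) and yellow (600,300) caps are both low. Red (498,337) and green (368,293) are up, and nothing else has moved. Now I'll press red.

Call:
jog_arm:
  commands:
    - [-1,[0.02,0.01,0.2],[0,0,0]]
    - [-1,[0,0,0.2],[0,0,0]]
    - [-1,[0,0,0.15],[0,0,0]]
    - [-1,[0,0,0.1],[0,0,0]]
    - [-1,[0,0,0.06],[0,0,0]]
    - [-1,[0,0,0],[0,0,0]]
    - [-1,[0,0,0],[0,0,0]]
    - [-1,[0,0,0],[0,0,0]]

```text
t: 12.45
ee_pos: [545.6, 119.5, 52.8]
orientation: [-3.084, -0.601, -0.002]
ft_force: [-0.4, 0.4, -0.4]
width: 0.1
grasp_force: 0.0
```

Call:
jog_arm:
  commands:
    - [-1,[0,0,0.04],[0,0,0]]
    - [-1,[0,0,0.03],[0,0,0]]
    - [-1,[0,0,0.02],[0,0,0]]
    - [-1,[0,0,0.02],[0,0,0]]
    - [-1,[0,0,0.02],[0,0,0]]
    - [-1,[0,0,0.02],[0,0,0]]
    - [-1,[0,0,0.01],[0,0,0]]
    - [-1,[0,0,0],[0,0,0]]
    - [-1,[0,0,0],[0,0,0]]

```text
t: 13.35
ee_pos: [545.2, 119.4, 36.2]
orientation: [-3.084, -0.601, -0.0]
ft_force: [-0.5, 0.5, 3.6]
width: 0.5
grasp_force: 1.8
```

Call:
jog_arm:
  commands:
    - [-1,[0,0,0.01],[0,0,0]]
    - [-1,[0,0,0.01],[0,0,0]]
    - [-1,[0,0,0.01],[0,0,0]]
    - [-1,[0,0,0],[0,0,0]]
    - [-1,[0,0,0],[0,0,0]]

```text
t: 13.85
ee_pos: [545.2, 119.4, 33.4]
orientation: [-3.084, -0.601, -0.0]
ft_force: [-2.3, 0.1, 7.2]
width: 0.7
grasp_force: 3.6
```

Call:
jog_arm:
  commands:
    - [-1,[0,0,-0.03],[0,0,0]]
    - [-1,[0,0,-0.07],[0,0,0]]
    - [-1,[0,0,-0.2],[0,0,0]]
    - [-1,[0,0,-0.3],[0,0,0]]
    - [-1,[0,0,-0.4],[0,0,0]]
    - [-1,[0,0,-0.4],[0,0,0]]
    - [-1,[0,0,-0.2],[0,0,0]]
    - [-1,[0,0,0],[0,0,0]]
    - [-1,[0,0,0],[0,0,0]]
    - [-1,[0,0,0],[0,0,0]]

```text
t: 14.85
ee_pos: [544.0, 119.1, 191.6]
orientation: [3.084, 0.601, -0.004]
ft_force: [-0.6, -0.4, 0.6]
width: 0.2
grasp_force: 0.0
```

```bash
python3 - <<'E'
from h import *
c=get_image("scene");P=cloud(c);cv2.imwrite("pics/s4.png",cv2.resize(c["image"],(800,600)))
for n,xy in dict(y=(405,247.5),b=(526,-281.5),r=(545.5,118.3),g=(509,-91)).items():
    Q=P[(np.hypot(P[...,0]-xy[0],P[...,1]-xy[1])<15)&(P[...,2]>25)&(P[...,2]<60)];print(n,len(Q),np.median(Q[:,2]).round(1))
print(get_obs()["ee_pos"],get_obs()["t"])
E
```

```text
y 73 35.2
b 65 35.9
r 89 35.2
g 71 43.7
[543.94391187 119.08342745 191.41645292] 14.9
```

View pics/s4.png

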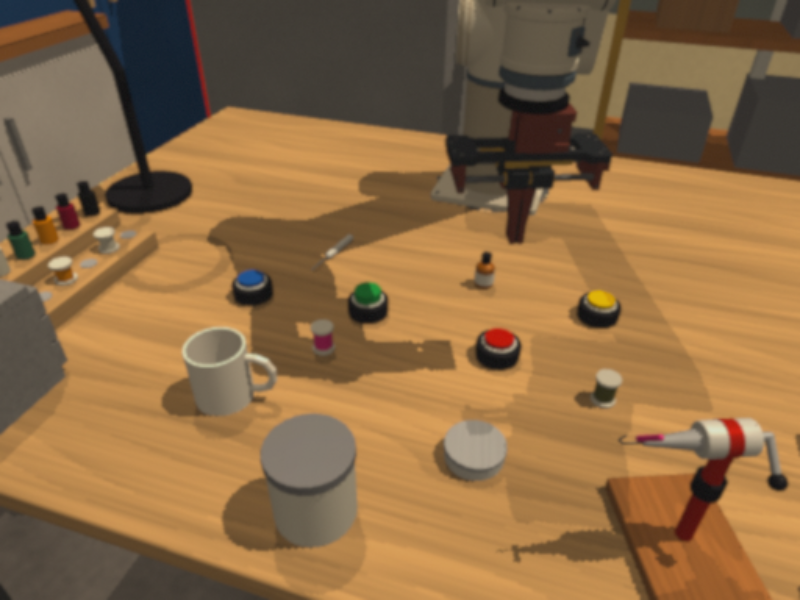

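The yellow (600,300), blue (250,278) and red (498,340) caps are down at about 35–36 mm. Green (368,293) is still up at 44 mm, everything else is in place and the arm is clear.

```bash
python3 -c "
from workcell import *
print(close_job())"
```

```text
the job is handed in; nothing more can be done
None
```

I pressed the yellow, blue and red caps fully down in that order, at about 8 N or less by the force readings; green is still off, nothing else visibly moved, the arm is clear, and the job is handed in (no verdict was returned).

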